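# Secure the wash card and hold a laundry peg open over its edge

## Robot

A 6-joint arm with a two-finger parallel gripper is mounted at the origin on the work surface. World frame = base frame: x ahead of the robot, y to its left, z up, the work surface at z = 0. Lengths are in m, angles in rad, forces in N, time in s.
With the tool pointing down it reaches from about 0.4 to 0.825 m from the base axis. Payload 7 kg.
Tool frame: the origin (TCP) lies between the finger pads; the fingertips stand 17 mm ahead of it and the grasp point (between the pads) lies 2 mm behind it; x points along the fingers, z is the direction in which the jaws open and shut, and the axes are right-handed (so a half turn about x gives the same grasp; the last joint's range is limited). The gripper opens to 88 mm and grips with 3 to 60 N. Pads are 19 mm wide; open, the fingers measure 130 mm over their backs; the gripper's body (78 mm by 193 mm) begins 47 mm behind the grasp point.
Start: joints at [-1.048, 0.359, 0.012, 0, -1.224, -0.288], TCP at [0.157, -0.656, 0.244] pointing down, gripper open.
Joint ranges: [-3.07, 3.07], [-1.43, 2.12], [-1.02, 1.25], [-3.03, 1.67], [-3.05, -0], [-3.03, 3.03]. Speed limits (rad/s): [2.39, 2.39, 3.01, 3.14, 3.14, 3.14].

## Interface

Orientations are given as [roll, pitch, yaw] about the fixed x, y, z axes, in that order (R = Rz(yaw) Ry(pitch) Rx(roll)).
In Python, from station import * gives the robot as it stands.
- The arm moves only by the tool step_arm, never from a script. Its argument "deltas" is a list of rows, each a list of 5 numbers: the shift along the tool's x, y, z in cm, then the turn about the tool's x in degrees, then the closure, from 0 (fully open) to 1 (shut). In form: [[dx, dy, dz, roll, fingers], ...]. A call has exactly 10 rows; each row is the pose to reach, as a shift and turn from the pose commanded when the call began, along the tool's axes at that moment; what a row does not reach only later rows make up. A row lasts 1/12 s, in which the tool goes at most 41.7 mm and 7.16 degrees, less where a joint would pass 70% of its speed; a pose out of reach is approached as far as the arm can. A call with a gripper value outside its range is refused whole. The fingers move at their own pace and stop on an object; "squeeze" is the grip in N (left out, the last holds). Time passes only in rows, so rows that repeat a pose let the fingers close, or fill a call up. It gives the time, the measured TCP pose, the force and the opening at its end, in the units of the state.
- get_state(): the state, without advancing time (a new reading comes with each control period).
- grab_frame(name): name is "scene" or "top" or "wrist"; returns a dict with "pixels" (420x560x3 uint8, red, green, blue), "range_z" (420x560 float32, m along the optical axis (not along the pixel's ray), 0 where there is no reading), "fx", "fy", "cx", "cy" (pixels), "view" (4x4, takes a point from world to camera coordinates); the wrist camera has in their place "hand_eye" (4x4, takes a point from camera to tool coordinates, whose origin is the TCP and whose axes are the tool frame's). Camera axes: x right, y down, z forward; pixel columns grow to the right and rows downward; lengths in m; the calibration is good to about 2 mm. The wrist camera is an equidistant fisheye: a pixel r from the principal point sees the ray r / f radians off the axis. A picture is of the moment at which its call begins: read the wrist's pose just before it.
- job_done(): hands the job in, once; it reports no verdict.
Trained networks look in the newest picture that a camera, given by its name, has taken for a name from the list of things; names that differ only in an ending like _2 or _b are one class to them, and where a whole thing is asked for, a point or a joint stands for the part that bears it (a point fixed in the world has none). Each returns a list of dicts, best first, with "conf" (0 to 1); they miss things now and then, are a little off and sometimes report something else, mostly with a low value. They report only what shows in the picture. A call takes as long as a camera call. They do not tell look-alikes from the thing itself.
- boxes_of(thing, camera): "extent" ([left, top, right, bottom] in pixels, round what is visible of it).
- masks_of(thing, camera): "mask" (420x560 bool, what is visible of it) and "extent" ([left, top, right, bottom] in pixels, round what is visible of it).
The state is a dict: "t": time; "q": joint angles; "qd": joint speeds; "joint_efforts": joint torques, N m; "eef_pos": TCP position; "ee_rot": TCP orientation; "force": force on the tool from outside, world axes, zero at the start; "moment": the same for the moment, N m; "width": finger opening in m.
Only numpy, scipy, OpenCV 4.12 (cv2) and the standard library are available. Lean on these libraries where they do the work, as an engineer would, in place of code of your own. Each camera call takes 0.05 s, during which the arm holds its last target.

## Task

First swing the raised keeper bar of the card stand down until it clicks fully shut into its catch, so that the card is secured. Then squeeze the wooden spring peg open, lift it off its rail, and hold it wide open straddling the middle of the card's top edge, one jaw well down each side, without touching the card or its stand, so that a note can be slipped in. Finish while still holding it squeezed open there, and leave the other things on the counter alone.

Things in the scene. Friction and masses are not known exactly. Their poses are not given: they have to be found in the camera images.
- stand: Card stand, fixed; wooden foot 75 x 210 x 12 mm. Origin on the counter under the card's middle, z up, y along the card, x = card's normal. Holds a white rigid card 4 mm thick (x), 110 mm wide (y), top edge 108 mm above the counter. Steel hinge post at y = -75 mm, 57 mm high.
- fork (a point): Top of the stand's steel fork catch, between its two prongs, at x = 15, y = 70, z = 54 mm in the stand's frame; the keeper bar drops between the prongs (8 mm and 6 mm thick, 12 mm long in y, gap 18 mm along x).
- card_edge (a point): Middle of the card's top edge, 108 mm above the counter; axes as the stand's (x = card normal, y along the edge).
- keeper_hinge (a point): Hinge axis of the keeper bar, at x = 14, y = -75, z = 45 mm in the stand's frame; the axis runs along the stand's x. The keeper is a straight steel bar 8 mm wide, 10 mm high, on the card's +x side, running from here towards +y when shut.
- keeper_tab (a point): Middle of the upper face of the keeper's thumb plate (26 mm along x, 42 mm along the bar, 6 mm thick) at its free end: 180 mm along the bar from the hinge axis and 7 mm above it, square to the bar. Shut, this face is level, 52 mm above the counter, its middle 50 mm beyond the card's end.
- keeper (a joint): Angle of the keeper bar, rad: 0 = shut and level, in the catch; grows as its free end rises (to 1.2). It stays where it is left. From about 0.07 a spring detent resists (about 3 to 5 N pressed down at the plate); below about 0.03 it snaps to 0 and is held there. It ends on a hard stop at 0.
- peg: Jumbo wooden spring peg, 45 g, standing jaws down, clamped on the rail, barrel axis 50 mm above the counter. Two levers 24 mm wide (y). Origin on the spring barrel (10 mm diameter); x = opening direction, y = barrel axis, z up. Shut: lips end 38 mm below the origin, tail tops 43 mm above it, 50 mm apart over their outer edges. This body is the -x lever; it tilts 0.29 rad as the peg opens.
- peg_arm (a joint): Peg opening, rad: 0 = lips parallel, 4 mm apart (as on the rail); 0.58 = fully open at its stop, lips 25 mm apart and 36 mm below the barrel, tails' outer faces parallel, 24 mm apart, from 10 to 48 mm above the barrel. Squeezing the tails together along x opens it: about 4 N on each to start, 10 N to reach the stop; a spring closes it.
- lip_a (a point): Inner lower edge of the -x jaw lip, mid-width.
- lip_b (a point): Inner lower edge of the +x jaw lip, mid-width.
- rail: Peg rail, fixed: wooden base 70 (x) x 150 (y) x 12 mm with an upright steel strip 4 mm thick, 120 mm long in y, rising to 38 mm above the counter; the peg's jaws grip the strip, their ends stand on the base, its x along the rail's x. Origin on the counter under the middle.
- jar: Bystander: screw-lid jar, 72 mm diameter, 95 mm high; origin at the centre of its underside.
- scoop_cup: Bystander: white measuring cup, 68 mm across the rim, 70 mm high; origin at the centre of its underside.
- brush: Bystander: a brush lying on the counter, handle to its -x.
Things that resemble listed ones, but are neither listed nor needed, are in the scene too. Leave any blue or yellow look-alike of the stand alone.

How it is judged:
On the way, in this order (a step that is already met when the one before it is completed fails the run):
1. the keeper bar is shut in its detent while the peg is still on its rail (value of joint keeper below 0.022 rad and distance of peg from where it was at the start of the episode below 0.02 m), for 0.2 s.
2. the peg is squeezed open and lifted clear of the rail (value of joint peg_arm above 0.3 rad and height (world z) of lip_a above 0.045 m and contact force between peg and rail below 0.1 N and contact force between peg and the fingers above 1 N), for 0.1 s.
At the end, for the whole second after the job is handed in: For the last second: keeper shut (< 0.022 rad); peg held still, open > 0.36 rad; lips on opposite sides of the card, each 8 mm or more below its top edge and 1 mm clear of it, within 25 mm of its middle and 0.3 rad of its direction; peg and fingers touch neither card nor stand (< 0.2 N) (value of joint keeper below 0.022 rad and value of joint peg_arm above 0.36 rad and contact force between peg and the fingers above 2 N and contact force between each of peg, the fingers and stand below 0.2 N and z of each of lip_a, lip_b in the frame of card_edge below -0.008 m and z of peg in the frame of card_edge above 0.005 m and y of peg in the frame of card_edge between -0.025 and 0.025 m and ((x of lip_a in the frame of card_edge below -0.003 m and x of lip_b in the frame of card_edge above 0.003 m) or (x of lip_b in the frame of card_edge below -0.003 m and x of lip_a in the frame of card_edge above 0.003 m)) and angle between the y axis of peg and the y axis of card_edge, either way round below 0.3 rad and linear speed of peg below 0.02 m/s); the arm keeps its last pose, push and grip.
It fails at once if a bystander is moved by more than 20 mm (distance of any of jar, scoop_cup, brush from where it was at the start of the episode above 0.02 m).
It also fails if it takes over 48 s, if anything falls off the work surface, if the arm or the gripper's body presses on something with over 40 N, if the wrist force passes 120 N, or if a joint passes its speed limit or range.

## Working session

There is one attempt and no reset: what is moved stays moved. The work goes in short steps, Python scripts to look and compute and a tool call to move; the robot and the scene stay as the last step left them, time stands still between calls to the robot, and variables do not carry over. Pictures are saved under pics/ and viewed, and the job is handed in when it is done.

Besides the shell and the picture viewer there is one more tool, called after "Call:" as name(argument=value, ...), one argument or row to a line, values as JSON. step_arm: Moves the arm, as the interface text tells. Its arguments: {"type":"object","properties":{"deltas":{"type":"array"},"squeeze":{"type":"number"}},"required":["deltas"]}

```bash
ls; mkdir -p pics; cat > h.py <<'E'
from station import *
import numpy as np, cv2
from scipy.spatial.transform import Rotation as R
def save(f,name,crop=None,scale=1):
    im=f["pixels"][:,:,::-1]
    if crop: l,t,r,b=crop; im=im[t:b,l:r]
    im=cv2.resize(im,None,fx=scale,fy=scale,interpolation=cv2.INTER_CUBIC); cv2.imwrite("pics/"+name,im)
def world(f):
    z=f["range_z"]; v,u=np.mgrid[:z.shape[0],:z.shape[1]]
    P=np.stack([(u-f["cx"])/f["fx"]*z,(v-f["cy"])/f["fy"]*z,z,np.ones_like(z)],-1)
    W=P@np.linalg.inv(f["view"]).T
    W=W[...,:3]; W[z==0]=np.nan
    return W
E
python3 - <<'E'
from h import *
s=get_state(); print(s)
for c in["scene","top"]:
    f=grab_frame(c); save(f,c+"0.png"); np.savez("pics/%s0.npz"%c,**f)
    for n in["stand","keeper","peg","rail","jar","scoop_cup","brush"]:
        print(c,n,[(round(b["conf"],2),np.round(b["extent"]).astype(int).tolist()) for b in boxes_of(n,c)])
E
```

```text
pics
{'t': 0.0, 'q': array([-1.04788413e+00,  3.59389482e-01,  1.10750824e-02, -3.49163032e-04,
       -1.22410039e+00, -2.88108947e-01]), 'qd': array([-3.65987631e-04,  5.81976738e-06, -1.31820230e-03,  4.96507677e-05,
        1.65189645e-04,  2.56343917e-04]), 'joint_efforts': array([ 8.39077416e-05, -5.82723105e+01,  2.93053025e+01,  6.99721992e+00,
        6.92199043e-03, -2.03359104e-04]), 'eef_pos': array([ 0.1569175 , -0.65603992,  0.24262822]), 'ee_rot': array([0.08804129, 1.56914491, 1.89352196]), 'force': array([-0.6040285 ,  0.5334297 , -0.44322325]), 'moment': array([ 0.08562629, -0.00308061,  0.03568443]), 'width': 0.08770073213366054}
scene stand [(0.92, [257, 264, 336, 357]), (0.87, [282, 210, 366, 284]), (0.67, [393, 290, 510, 383]), (0.65, [123, 207, 181, 271]), (0.58, [326, 182, 399, 240])]
scene keeper [(0.95, [411, 306, 510, 371]), (0.91, [337, 195, 399, 225]), (0.75, [130, 216, 170, 259]), (0.73, [269, 281, 328, 344]), (0.71, [301, 219, 355, 231])]
scene peg [(0.67, [230, 172, 244, 209]), (0.24, [415, 243, 448, 284])]
scene rail [(0.6, [206, 196, 264, 218]), (0.57, [231, 184, 240, 208]), (0.52, [414, 246, 447, 282])]
scene jar [(0.87, [221, 227, 248, 274])]
scene scoop_cup [(0.81, [412, 243, 449, 282]), (0.64, [232, 180, 244, 206])]
scene brush [(0.76, [158, 162, 204, 191]), (0.37, [300, 216, 354, 234])]
top stand [(0.86, [202, 265, 276, 299]), (0.81, [95, 165, 173, 201]), (0.76, [208, 188, 280, 232]), (0.64, [328, 128, 392, 167]), (0.56, [194, 122, 262, 170])]
top keeper [(0.87, [210, 189, 269, 216]), (0.56, [328, 125, 389, 148]), (0.52, [95, 164, 157, 185]), (0.43, [192, 121, 204, 132]), (0.33, [416, 211, 436, 277])]
top peg [(0.65, [339, 221, 354, 234]), (0.18, [282, 149, 303, 176])]
top rail [(0.87, [316, 214, 372, 244])]
top jar []
top scoop_cup [(0.57, [150, 223, 174, 247])]
top brush [(0.63, [415, 211, 433, 279]), (0.47, [210, 187, 271, 214])]
```

View pics/scene0.png

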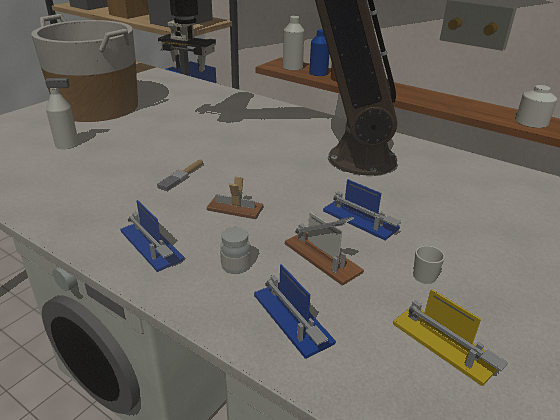

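View pics/top0.png

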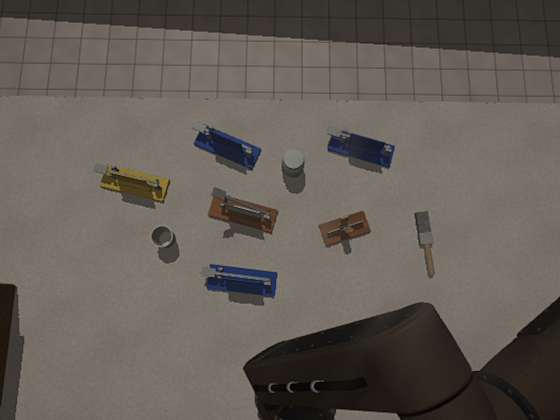

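Five stand-like things show. Three are blue (scene 152,235; 293,310; 361,208), one is yellow (450,335), and one has a wooden foot, a white card and a raised bar (scene 323,247, top 243,212). The wooden one fits the description. The peg is on the brown rail at scene (237,195), top (345,228). I'll enlarge both to confirm.

```bash
python3 - <<'E'
from h import *
s=dict(np.load("pics/scene0.npz"));t=dict(np.load("pics/top0.npz"))
a=cv2.resize(s["pixels"][180:300,190:380,::-1],(760,480),interpolation=cv2.INTER_CUBIC)
cv2.imwrite("pics/s_crop.png",a)
a=cv2.resize(t["pixels"][170:260,195:385,::-1],(800,379),interpolation=cv2.INTER_CUBIC)
cv2.imwrite("pics/t_crop.png",a)
for n,f in(("s",s),("t",t)):
    print(f["fx"],f["view"])
    W=world(f); hsv=cv2.cvtColor(f["pixels"],cv2.COLOR_RGB2HSV)
    np.save("pics/W%s.npy"%n,W)
Wt=world(t)
for (u,v) in[(219,193),(243,211),(270,226),(345,228),(345,218),(293,162),(163,237)]: print(u,v,np.round(Wt[v,u],3),t["pixels"][v,u])
E
```

```text
487.2079534752926 [[-0.57369409  0.81871244  0.02418752  0.28489978]
 [ 0.43503226  0.329594   -0.83792287 -0.18266851]
 [-0.69398993 -0.47018904 -0.54525245  1.70444554]
 [ 0.          0.          0.          1.        ]]
441.6228580880169 [[ 0.01032177 -0.999906    0.00902495  0.05258625]
 [-0.9809284  -0.01187693 -0.1940062   0.55190826]
 [ 0.19409516 -0.00685034 -0.98095879  1.30192636]
 [ 0.          0.          0.          1.        ]]
219 193 [0.588 0.231 0.155] [77 75 72]
243 211 [0.553 0.168 0.071] [59 56 51]
270 226 [0.519 0.086 0.007] [51 36 27]
345 228 [ 0.506 -0.142  0.065] [114  94  69]
345 218 [ 0.531 -0.138  0.092] [56 46 35]
293 162 [0.702 0.018 0.095] [124 125 116]
163 237 [0.48  0.422 0.005] [77 75 67]
```

View pics/s_crop.png

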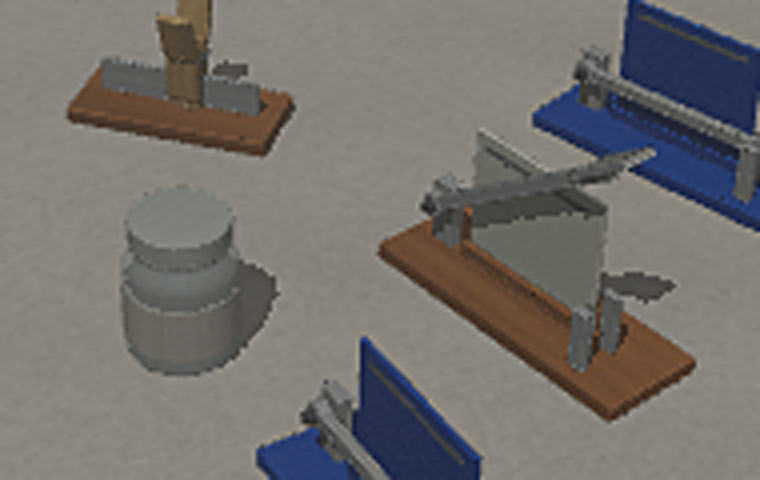

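View pics/t_crop.png

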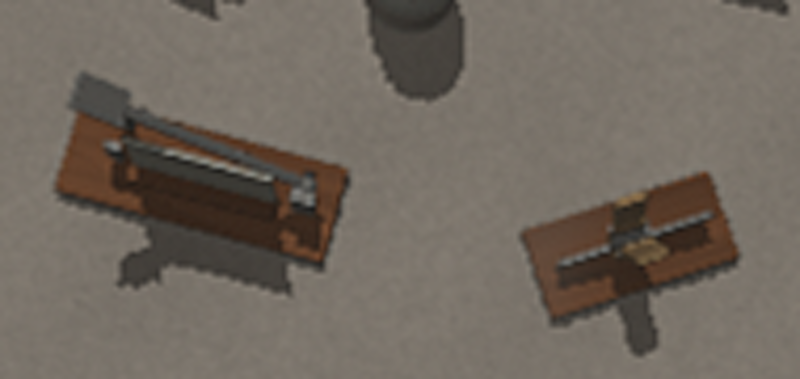

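```bash
python3 - <<'E'
from h import *
for n,boxes in(("scene",{"stand":(280,205,370,290),"rail":(200,170,270,222)}),("top",{"stand":(200,180,285,240),"rail":(312,205,378,250)})):
    f=dict(np.load(f"pics/{n}0.npz")); W=world(f)
    hsv=cv2.cvtColor(f["pixels"],cv2.COLOR_RGB2HSV)
    for k,(l,t,r,b) in boxes.items():
        w=W[t:b,l:r].reshape(-1,3); h=hsv[t:b,l:r].reshape(-1,3)
        m=(abs(w[:,2]-0.012)<0.006)&(h[:,1]>110)
        p=w[m]; rect=cv2.minAreaRect((p[:,:2]*1000).astype(np.float32)); print(n,k,m.sum(),rect,p[:,2].mean())
        c=np.array(rect[0])/1000
        hi=w[(w[:,2]>0.03)&(np.hypot(w[:,0]-c[0],w[:,1]-c[1])<.16)]
        if k=="rail":
            pk=hi[(hi[:,2]>.05)]; print(" peg pts",len(pk),pk.mean(0),pk.max(0),pk.min(0))
            st=hi[hi[:,2]<.042]; print(" strip",len(st),cv2.minAreaRect((st[:,:2]*1000).astype(np.float32)))
        else:
            cd=hi[(hi[:,2]>.1)&(hi[:,2]<.112)]; print(" cardtop",len(cd)); print(np.round(cd[:30],3).tolist())
            tb=hi[hi[:,2]>.125];print(" bar",tb.mean(0),tb.max(0))
E
```

```text
scene stand 1439 ((475.949951171875, 174.0551300048828), (296.62353515625, 217.93614196777344), 0.12176810950040817) 0.011336422630841166
 cardtop 127
[[0.542, 0.116, 0.105], [0.546, 0.121, 0.109], [0.545, 0.123, 0.109], [0.546, 0.118, 0.105], [0.546, 0.121, 0.106], [0.547, 0.124, 0.108], [0.543, 0.125, 0.106], [0.546, 0.118, 0.102], [0.544, 0.12, 0.101], [0.547, 0.124, 0.104], [0.546, 0.127, 0.105], [0.546, 0.13, 0.106], [0.545, 0.132, 0.107], [0.548, 0.125, 0.103], [0.547, 0.128, 0.103], [0.546, 0.13, 0.104], [0.549, 0.135, 0.107], [0.549, 0.137, 0.108], [0.543, 0.137, 0.105], [0.546, 0.13, 0.101], [0.551, 0.136, 0.105], [0.549, 0.137, 0.105], [0.549, 0.14, 0.106], [0.546, 0.142, 0.105], [0.548, 0.134, 0.1], [0.549, 0.137, 0.102], [0.548, 0.14, 0.103], [0.552, 0.145, 0.107], [0.55, 0.147, 0.106], [0.547, 0.148, 0.106]]
 bar [0.59144389 0.23049517 0.15072424] [0.60583273 0.25334848 0.17010865]
scene rail 376 ((522.8381958007812, -144.38253784179688), (71.21319580078125, 152.0842742919922), 25.987916946411133) 0.010830301877330747
 peg pts 205 [ 0.51567553 -0.14057058  0.07511774] [ 
[... 758 characters left out ...]
 [0.567, 0.219, 0.105], [0.566, 0.216, 0.107], [0.566, 0.213, 0.107], [0.566, 0.21, 0.107], [0.567, 0.207, 0.105], [0.566, 0.204, 0.108], [0.568, 0.175, 0.104], [0.567, 0.172, 0.108], [0.568, 0.169, 0.101], [0.568, 0.166, 0.103], [0.568, 0.163, 0.101]]
 bar [0.58524352 0.23044233 0.15163444] [0.60250516 0.25587537 0.17139237]
top rail 529 ((516.044189453125, -149.089111328125), (67.73262786865234, 147.10264587402344), 19.1341495513916) 0.011334241390721906
 peg pts 146 [ 0.51480236 -0.13939923  0.07392051] [ 0.53987937 -0.12241733  0.09745179] [ 0.48840401 -0.1579335   0.05034015]
 strip 44 ((516.1989135742188, -146.8773193359375), (17.365386962890625, 118.7397689819336), 24.857187271118164)
```

```bash
cat >> h.py <<'E'
def Rt(s): return R.from_euler('xyz',s["ee_rot"]).as_matrix()
def plan(pos,zdir_deg):
    s=get_state(); M=Rt(s); d=M.T@(np.array(pos)-s["eef_pos"])*100
    a=np.radians(zdir_deg); z=np.array([np.cos(a),np.sin(a),0])
    zt=M.T@z; ang=np.degrees(np.arctan2(-zt[1],zt[2]))  # rot about x: z->(0,-s,c)
    ang=(ang+90)%180-90
    print("t",s["t"],"pos",np.round(s["eef_pos"],4),"zdir",np.round(np.degrees(np.arctan2(M[1,2],M[0,2])),2),"q6",round(s["q"][5],2),"f",np.round(s["force"],1),"w",round(s["width"],4))
    print("dxyz cm",np.round(d,2),"roll",round(ang,2))
E
python3 - <<'E'
from h import *
s=get_state(); print(np.round(Rt(s),3))
plan([0.50,-0.15,0.243],22)
plan([0.575,0.23,0.243],-14.7)
E
```

```text
[[-0.    -0.973 -0.233]
 [ 0.    -0.233  0.973]
 [-1.    -0.     0.   ]]
t 0.8 pos [ 0.157  -0.6565  0.2436] zdir 103.45 q6 -0.29 f [-0.1  0.2  0.2] w 0.0875
dxyz cm [  0.06 -45.14  41.28] roll 81.45
t 0.8 pos [ 0.157  -0.6565  0.2436] zdir 103.45 q6 -0.29 f [-0.1  0.2  0.2] w 0.0875
dxyz cm [ 6.000e-02 -6.127e+01  7.649e+01] roll -61.85
```

Call:
step_arm(
  deltas=[
    [0,-3,2.7,-6,0],
    [0,-6,5.4,-12,0],
    [0,-9,8.2,-18,0],
    [0,-12,11,-25,0],
    [0,-15,13.7,-32,0],
    [0,-18,16.5,-39,0],
    [0,-21,19,-46,0],
    [0,-24,22,-53,0],
    [0,-27,24.7,-60,0],
    [0,-30,27.4,-66,0],
  ],
)

```text
t: 1.63
eef_pos: [0.3857, -0.3184, 0.244]
ee_rot: [2.994, 1.57, -0.325]
force: [0.7, -0.7, -0.7]
width: 0.0873
```

```bash
python3 - <<'E'
from h import *
plan([0.50,-0.15,0.243],22)
plan([0.50,-0.15,0.243],202)
E
```

```text
t 1.6333 pos [ 0.3857 -0.3184  0.244 ] zdir 169.81 q6 0.12 f [ 0.7 -0.7 -0.7] w 0.0873
dxyz cm [  0.11 -18.59  -8.27] roll -32.19
t 1.6333 pos [ 0.3857 -0.3184  0.244 ] zdir 169.81 q6 0.12 f [ 0.7 -0.7 -0.7] w 0.0873
dxyz cm [  0.11 -18.59  -8.27] roll -32.19
```

Call:
step_arm(
  deltas=[
    [0,-3,-1.3,-6,0],
    [0,-6,-2.6,-12,0],
    [0,-9,-4,-18,0],
    [0,-12,-5.3,-24,0],
    [0,-15,-6.6,-30,0],
    [0,-17,-7.5,-32,0],
    [0,-18.6,-8.3,-32,0],
    [0,-18.6,-8.3,-32,0],
    [0,-18.6,-8.3,-32,0],
    [0,-18.6,-8.3,-32,0],
  ],
)

```text
t: 2.47
eef_pos: [0.5004, -0.1527, 0.2435]
ee_rot: [-0.261, 1.571, -3.028]
force: [-0.5, -0.9, -0.2]
width: 0.088
```

```bash
cat >> h.py <<'E'
def wworld(f,s):
    z=f["range_z"].astype(float); v,u=np.mgrid[:z.shape[0],:z.shape[1]]
    x=(u-f["cx"])/f["fx"]; y=(v-f["cy"])/f["fy"]; th=np.hypot(x,y); k=np.where(th>1e-9,np.tan(th)/np.maximum(th,1e-9),1)
    P=np.stack([x*k*z,y*k*z,z,np.ones_like(z)],-1)
    T=np.eye(4); T[:3,:3]=Rt(s); T[:3,3]=s["eef_pos"]
    W=(P@(T@f["hand_eye"]).T)[...,:3]; W[z==0]=np.nan
    return W
def wproj(f,s,X):
    T=np.eye(4); T[:3,:3]=Rt(s); T[:3,3]=s["eef_pos"]
    p=np.linalg.inv(T@f["hand_eye"])@np.append(X,1); r=np.hypot(p[0],p[1]); th=np.arctan2(r,p[2])
    return f["cx"]+f["fx"]*th*p[0]/r, f["cy"]+f["fy"]*th*p[1]/r
E
python3 - <<'E'
from h import *
s=get_state(); f=grab_frame("wrist"); save(f,"w1.png"); np.savez("pics/w1.npz",pos=s["eef_pos"],rot=s["ee_rot"],**f)
print(f["fx"],f["cx"],f["cy"],np.round(f["hand_eye"],3),s["eef_pos"],s["q"])
for n in["peg","rail"]: print(n,[(round(b["conf"],2),np.round(b["extent"])) for b in boxes_of(n,"wrist")])
E
```

```text
325.19226210127806 287.86527531507596 210.3809877931884 [[-0.    -0.311  0.95  -0.141]
 [ 0.001 -0.95  -0.311  0.084]
 [ 1.     0.001  0.001  0.   ]
 [ 0.     0.     0.     1.   ]] [ 0.50036477 -0.15267313  0.24351584] [ 7.92443186e-02  1.08235029e-01 -3.19543481e-01  1.09249896e-05
 -1.14330615e+00  2.95313323e-01]
peg [(0.95, array([244., 171., 300., 216.])), (0.5, array([176., 322., 227., 356.]))]
rail [(0.91, array([248., 116., 310., 237.]))]
```

View pics/w1.png

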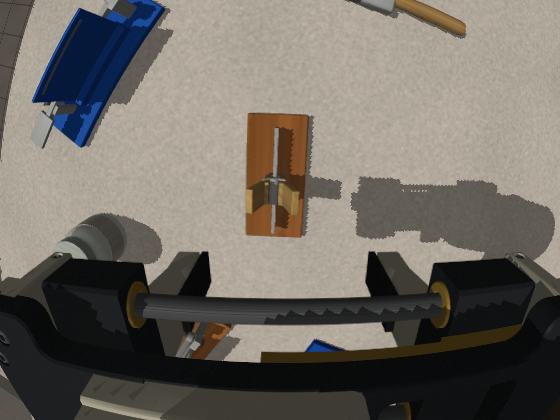

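The wrist view shows the rail at (277,175) with the peg on it at (272,195), tails left and right. Now I'll fit both.

```bash
python3 - <<'E'
from h import *
f=dict(np.load("pics/w1.npz")); s={"eef_pos":f["pos"],"ee_rot":f["rot"]}
W=wworld(f,s); hsv=cv2.cvtColor(f["pixels"],cv2.COLOR_RGB2HSV)
print(hsv[120:124,252:256].reshape(-1,3)[:3],W[140,260])
sub=(slice(105,245),slice(235,325)); w=W[sub].reshape(-1,3);h=hsv[sub].reshape(-1,3)
brown=(h[:,1]>120)&(abs(w[:,2]-.012)<.005)
print(brown.sum(),cv2.minAreaRect((w[brown][:,:2]*1000).astype(np.float32)),np.median(w[brown][:,2]))
st=w[(abs(w[:,2]-.038)<.003)]; c=st[:,:2]; 
l=cv2.fitLine((c*1000).astype(np.float32),cv2.DIST_HUBER,0,.01,.01).ravel(); print("strip",len(c),l,np.degrees(np.arctan2(l[1],l[0])),c.min(0),c.max(0))
pk=w[w[:,2]>.06]; print("peg",len(pk),pk.mean(0),cv2.minAreaRect((pk[:,:2]*1000).astype(np.float32)),pk[:,2].max())
a=np.radians(22)
for a in np.radians([20,22,24]):
  x=pk[:,0]*np.cos(a)+pk[:,1]*np.sin(a); y=-pk[:,0]*np.sin(a)+pk[:,1]*np.cos(a)
  print(np.percentile(x,[0,2,98,100]),np.percentile(y,[0,2,50,98,100]))
E
```

```text
[[ 13 180 115]
 [ 13 180 116]
 [ 13 179 117]] [ 0.54670781 -0.18440872  0.01203433]
5242 ((514.5358276367188, -149.42832946777344), (69.02545166015625, 149.403076171875), 18.946096420288086) 0.011763864038090294
strip 298 [ 3.2265407e-01 -9.4651699e-01  5.1669354e+02 -1.5457713e+02] -71.17649 [ 0.49409915 -0.20652497] [ 0.53531505 -0.09252505]
peg 1102 [ 0.51384414 -0.14503627  0.08033918] ((512.7562866210938, -143.95713806152344), (48.92359161376953, 24.369871139526367), 19.10384178161621) 0.09575332111618817
[0.40808194 0.4089578  0.45674392 0.45715636] [-0.32309817 -0.3227783  -0.31226796 -0.299488   -0.29819436]
[0.39687954 0.39785164 0.44533446 0.4463141 ] [-0.33881019 -0.33834708 -0.32722459 -0.3142363  -0.31233524]
[0.38494059 0.38632506 0.43360972 0.43499038] [-0.35411812 -0.35345204 -0.34169841 -0.32816555 -0.32609559]
```

```bash
python3 - <<'E'
from h import *
plan([0.588,0.219,0.243],165.3)
E
```

```text
t 2.6167 pos [ 0.5002 -0.1532  0.2437] zdir -158.61 q6 0.3 f [-0.  -0.3  1. ] w 0.0878
dxyz cm [  0.07 -31.45 -21.75] roll 36.09
```

Call:
step_arm(
  deltas=[
    [0,-2.8,-2,4,1],
    [0,-6,-4.2,8,1],
    [0,-9.2,-6.4,12,1],
    [0,-12.4,-8.6,16,1],
    [0,-15.6,-10.8,20,1],
    [0,-18.8,-13,24,1],
    [0,-22,-15.2,28,1],
    [0,-25.2,-17.4,32,1],
    [0,-28.4,-19.6,36,1],
    [0,-31.4,-21.7,36,1],
  ],
)

```text
t: 3.45
eef_pos: [0.5881, 0.2204, 0.2438]
ee_rot: [-2.242, 1.57, 0.64]
force: [1.4, -0.5, 0.8]
width: 0.0267
```

```bash
python3 - <<'E'
from h import *
s=get_state(); f=grab_frame("wrist"); save(f,"w2.png"); np.savez("pics/w2.npz",pos=s["eef_pos"],rot=s["ee_rot"],**f)
print(s["eef_pos"],s["qd"])
plan([0.588,0.219,0.243],165.3)
E
```

```text
[0.58807731 0.22039217 0.24379428] [ 0.46222764  0.39059646  0.53486805  0.00587811 -0.14511083 -0.35599414]
t 3.5 pos [0.5898 0.2255 0.243 ] zdir 165.48 q6 -0.93 f [3.8 4.3 1.5] w 0.0224
dxyz cm [0.   0.67 0.01] roll 0.18
```

View pics/w2.png

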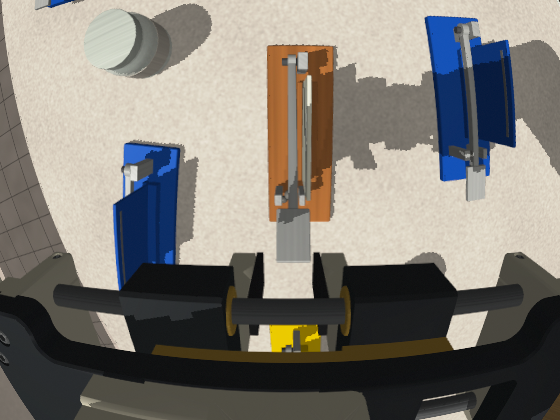

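The wooden stand is centred at (300,135), hinge at the top (300,62), thumb plate at (293,235). The arm was still settling, so I'll take the picture again and fit from that.

```bash
python3 - <<'E'
from h import *
grab_frame("wrist")
s=get_state(); f=grab_frame("wrist"); np.savez("pics/w3.npz",pos=s["eef_pos"],rot=s["ee_rot"],**f)
print(s["eef_pos"],abs(s["qd"]).max())
W=wworld(f,s); hsv=cv2.cvtColor(f["pixels"],cv2.COLOR_RGB2HSV)
sub=(slice(30,300),slice(255,350)); w=W[sub].reshape(-1,3);h=hsv[sub].reshape(-1,3)
brown=(h[:,1]>120)&(h[:,0]<18)&(abs(w[:,2]-.012)<.005)
print(brown.sum(),cv2.minAreaRect((w[brown][:,:2]*1000).astype(np.float32)),np.median(w[brown][:,2]))
a=np.radians(-14.7);O=np.array([.562,.174]);
def loc(p): d=p[:,:2]-O; return np.c_[d[:,0]*np.cos(a)+d[:,1]*np.sin(a),-d[:,0]*np.sin(a)+d[:,1]*np.cos(a),p[:,2]]
L=loc(w)*1000
ok=(abs(L[:,0])<45)&(abs(L[:,1])<140)
L=L[ok]
c=L[(abs(L[:,2]-108)<4)&(L[:,0]<9)&(abs(L[:,1])<60)]
print("card",len(c),np.round(np.percentile(c,[0,5,50,95,100],axis=0),1))
p=np.polyfit(c[:,1],c[:,0],1); print(p, np.degrees(np.arctan(p[0])))
t=L[L[:,2]>125]; print("bar",len(t)); q=np.polyfit(t[:,1],t[:,2],1); print(q,np.arctan(q[0])); print(np.round(np.percentile(t,[0,50,100],axis=0),1))
pl=t[t[:,1]>60]; print("plate x",np.percentile(pl[:,0],[2,50,98]))
save(f,"w3c.png",(240,30,360,280),2.3)
E
```

```text
[0.58878945 0.22276768 0.24265462] 0.059005758757459864
6525 ((560.2149658203125, 173.25985717773438), (208.46107482910156, 74.16951751708984), 75.38060760498047) 0.011791142230133
card 678 [[ -7.4 -59.9 104.1]
 [ -7.  -54.5 105.8]
 [ -4.8  -3.5 107.7]
 [  6.8  41.5 109.2]
 [  8.5  48.7 111.9]]
[ 0.01125216 -3.81649318] 0.6446740763825374
bar 4937
[ -2.47411275 330.24781983] -1.1866871489374164
[[-12.4  15.2 125. ]
 [  4.1  45.3 234.3]
 [ 29.9  81.7 315.3]]
plate x [-3.35862016  9.36224326 21.4573193 ]
```

View pics/w3c.png

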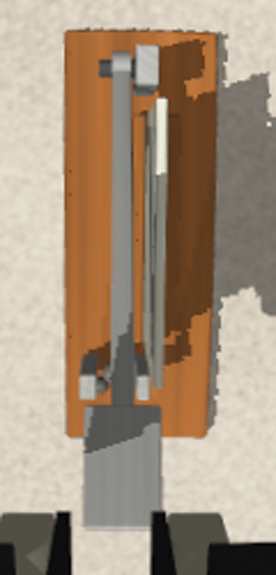

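```bash
python3 - <<'E'
from h import *
a=np.radians(-14.6);O=np.array([.5602,.1733])
def loc(p): d=p[:,:2]-O; return np.c_[d[:,0]*np.cos(a)+d[:,1]*np.sin(a),-d[:,0]*np.sin(a)+d[:,1]*np.cos(a),p[:,2]]*1000
f=dict(np.load("pics/w3.npz")); s={"eef_pos":f["pos"],"ee_rot":f["rot"]}
t=dict(np.load("pics/top0.npz")); sc=dict(np.load("pics/scene0.npz"))
for n,W in(("wrist",wworld(f,s)),("top",world(t)),("scene",world(sc))):
    L=loc(W.reshape(-1,3)); L=L[(abs(L[:,0])<45)&(abs(L[:,1])<140)&(L[:,2]<180)]
    c=L[(L[:,2]>90)&(L[:,2]<112)&(L[:,0]<5)&(abs(L[:,1])<62)]
    print(n,len(c),"card pct",np.round(np.percentile(c,[2,25,50,75,98],axis=0),1).tolist())
    m=abs(c[:,0]-np.median(c[:,0]))<5; print(np.polyfit(c[m,1],c[m,0],1))
    b=L[(L[:,2]>60)&(L[:,0]>6)&(L[:,1]<60)]; print(" bar",np.polyfit(b[:,1],b[:,2],1),np.arctan(np.polyfit(b[:,1],b[:,2],1)[0]),np.percentile(b[:,0],[5,50,95]))
    p=L[L[:,2]>130]; p=p[p[:,1]>45]; print(" plate",np.round(np.percentile(p,[2,50,98],axis=0),1).tolist())
    h=L[(L[:,2]>50)&(L[:,2]<62)&(L[:,1]<-55)]; print(" hinge",np.round(np.percentile(h,[2,50,98],axis=0),1).tolist())
    h=L[(abs(L[:,2]-53)<4)&(L[:,1]>55)&(L[:,1]<85)]; print(" fork",len(h),np.round(np.percentile(h,[2,50,98],axis=0),1).tolist() if len(h) else 0)
E
```

```text
wrist 733 card pct [[-5.6, -57.1, 97.1], [-4.3, -32.1, 106.6], [-3.1, -5.8, 107.5], [-1.9, 22.0, 108.0], [-1.1, 47.4, 109.1]]
[ 0.00613621 -3.14249928]
 bar [  0.73213787 108.08614736] 0.6319709973597961 [ 6.90352502 11.03709237 20.29526404]
 plate [[-1.7, 46.3, 142.7], [11.0, 63.0, 155.3], [23.1, 80.2, 166.8]]
 hinge [[-5.1, -87.6, 50.7], [3.7, -77.3, 56.4], [13.6, -64.2, 61.5]]
 fork 193 [[-2.9, 59.5, 50.2], [20.4, 64.7, 53.5], [28.8, 71.0, 55.0]]
top 85 card pct [[-6.6, -53.4, 91.1], [-5.7, -28.0, 101.3], [-4.9, -2.8, 104.9], [-3.4, 23.5, 107.8], [-1.7, 49.2, 110.7]]
[ 0.00456289 -4.51093719]
 bar [  0.72458104 105.58786209] 0.6270335198820417 [ 6.29971286 10.1028571  17.77109779]
 plate [[-2.4, 47.2, 137.8], [9.5, 65.7, 155.8], [22.6, 83.4, 167.3]]
 hinge [[-5.6, -85.7, 50.9], [3.3, -74.5, 55.4], [14.9, -61.8, 61.5]]
 fork 6 [[-3.2, 63.3, 50.1], [-0.8, 69.0, 53.1], [0.7, 72.6, 55.1]]
scene 190 card pct [[-5.6, -56.8, 90.5], [-2.7, -36.4, 95.4], [-1.4, -9.8, 100.3], [-0.3, 30.9, 105.2], [1.9, 49.2, 108.9]]
[ 0.00295424 -1.44415148]
 bar [  0.71968257 102.54116304] 0.6238139655306396 [10.12297708 14.84186691 22.70736953]
 plate [[0.8, 48.2, 134.4], [15.7, 66.8, 155.2], [25.5, 83.9, 166.9]]
 hinge [[-5.1, -85.2, 50.9], [6.9, -76.1, 55.4], [17.4, -58.8, 59.6]]
 fork 34 [[-1.4, 60.6, 49.3], [21.1, 66.9, 52.7], [30.4, 72.6, 55.1]]
```

```bash
cat >> h.py <<'E'
SO=np.array([.5564,.1707]); SY=-14.95
def st2w(p):
    a=np.radians(SY); c,s_=np.cos(a),np.sin(a); p=np.array(p)/1000
    return np.array([SO[0]+c*p[0]-s_*p[1],SO[1]+s_*p[0]+c*p[1],p[2]])
E
python3 - <<'E'
from h import *
plan(st2w([14,61,184]),165.05)
E
```

```text
t 3.6 pos [0.5881 0.2207 0.2427] zdir 165.56 q6 -0.92 f [-0.8 -0.3 -0.1] w 0.0144
dxyz cm [ 5.87 -0.46  0.36] roll 0.51
```

Call:
step_arm(
  deltas=[
    [0.5,-0.1,0.1,0.5,1],
    [1.2,-0.2,0.2,0.5,1],
    [2,-0.3,0.3,0.5,1],
    [3,-0.5,0.4,0.5,1],
    [4,-0.5,0.4,0.5,1],
    [5,-0.5,0.4,0.5,1],
    [5.5,-0.5,0.4,0.5,1],
    [5.9,-0.5,0.4,0.5,1],
    [5.9,-0.5,0.4,0.5,1],
    [5.9,-0.5,0.4,0.5,1],
  ],
)

```text
t: 4.43
eef_pos: [0.5853, 0.2249, 0.1845]
ee_rot: [1.827, 1.571, -1.577]
force: [-0.0, 0.9, -0.8]
width: 0.0004
```

```bash
python3 - <<'E'
from h import *
f=grab_frame("scene"); save(f,"s2.png",(270,150,400,300),4)
plan(st2w([14,61,184]),165.05)
E
```

```text
t 4.4833 pos [0.5855 0.225  0.1849] zdir 164.96 q6 -0.94 f [-0.3  0.5 -0.1] w 0.0004
dxyz cm [ 0.09 -0.1   0.01] roll -0.09
```

View pics/s2.png

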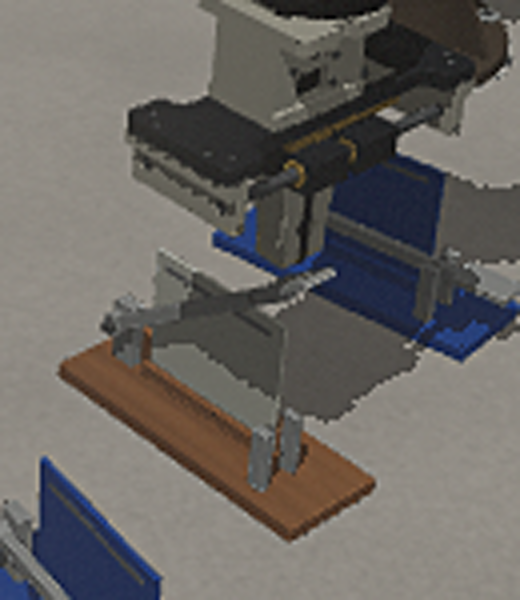

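Call:
step_arm(
  deltas=[
    [0.7,-0.2,0,0,1],
    [1.2,-0.4,0,0,1],
    [2.0,-0.95,0,0,1],
    [2.8,-1.45,0,0,1],
    [3.6,-1.9,0,0,1],
    [4.4,-2.3,0,0,1],
    [5.25,-2.7,0,0,1],
    [6.1,-3.0,0,0,1],
    [7.0,-3.3,0,0,1],
    [7.9,-3.5,0,0,1],
  ],
)

```text
t: 5.32
eef_pos: [0.5943, 0.2591, 0.1045]
ee_rot: [0.837, 1.571, -2.567]
force: [0.4, 0.1, 0.9]
width: 0.0006
```

```bash
python3 - <<'E'
from h import *
plan(st2w([14,99,69]),165.05)
f=grab_frame("scene"); save(f,"s3.png",(270,150,400,300),4)
plan(st2w([14,99,69]),165.05)
E
```

```text
t 5.3167 pos [0.5943 0.2591 0.1045] zdir 164.96 q6 -0.97 f [0.4 0.1 0.9] w 0.0006
dxyz cm [ 3.55 -0.38 -0.02] roll -0.09
t 5.3667 pos [0.5935 0.2588 0.1025] zdir 164.94 q6 -0.97 f [-0.2 -0.2 -2. ] w 0.0005
dxyz cm [ 3.35 -0.44 -0.1 ] roll -0.11
```

View pics/s3.png

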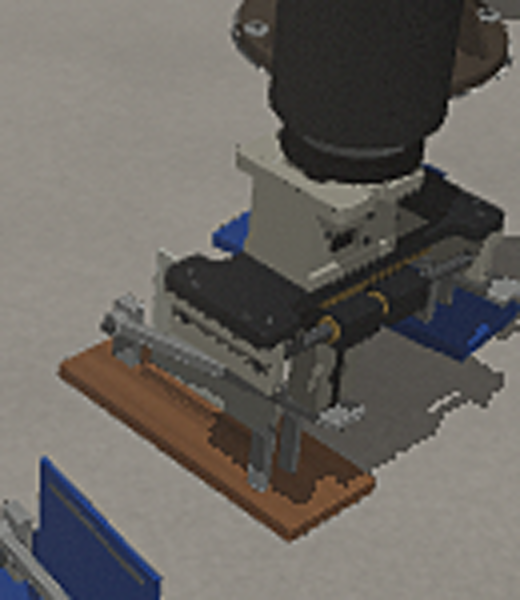

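Call:
step_arm(
  deltas=[
    [0.6,-0.15,0,0,1],
    [1.2,-0.3,0,0,1],
    [1.7,-0.35,0,0,1],
    [2.2,-0.4,0,0,1],
    [2.6,-0.4,0,0,1],
    [3.0,-0.45,0,0,1],
    [3.3,-0.45,0,0,1],
    [3.5,-0.45,0,0,1],
    [3.6,-0.45,0,0,1],
    [3.6,-0.45,0,0,1],
  ],
)

```text
t: 6.2
eef_pos: [0.5953, 0.2628, 0.0694]
ee_rot: [1.027, 1.57, -2.378]
force: [-0.2, -0.1, -0.2]
width: 0.0005
```

```bash
python3 - <<'E'
from h import *
plan(st2w([14,99,69]),165.05)
f=grab_frame("scene"); save(f,"s4.png",(270,150,400,300),4)
plan(st2w([14,99,69]),165.05)
E
```

```text
t 6.2 pos [0.5953 0.2628 0.0694] zdir 164.95 q6 -0.98 f [-0.2 -0.1 -0.2] w 0.0005
dxyz cm [ 0.04  0.01 -0.02] roll -0.1
t 6.25 pos [0.5954 0.2629 0.0695] zdir 164.95 q6 -0.98 f [ 0.5  0.5 -0.4] w 0.0
dxyz cm [ 0.05  0.02 -0.01] roll -0.1
```

View pics/s4.png

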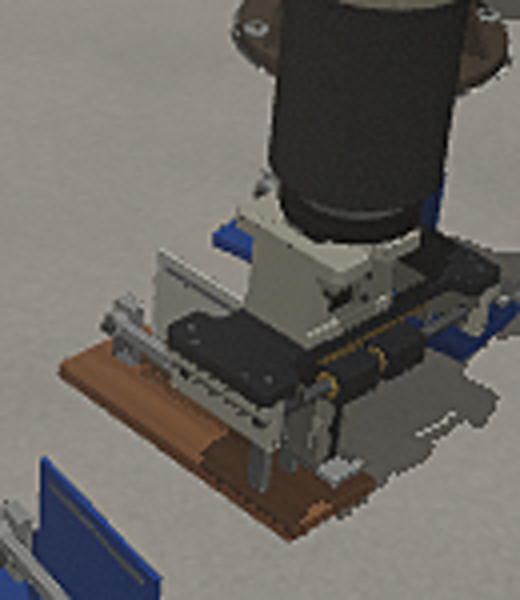

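Zero force with the tip at 52 mm suggests it snapped. I'll press a little further to feel the stop.

Call:
step_arm(
  deltas=[
    [0.1,0,0,0,1],
    [0.2,0,0,0,1],
    [0.3,0,0,0,1],
    [0.4,0,0,0,1],
    [0.4,0,0,0,1],
    [0.4,0,0,0,1],
    [0.4,0,0,0,1],
    [0.4,0,0,0,1],
    [0.4,0,0,0,1],
    [0.4,0,0,0,1],
  ],
)

```text
t: 7.08
eef_pos: [0.5959, 0.263, 0.0685]
ee_rot: [-2.681, 1.569, 0.199]
force: [-7.0, -2.8, 19.2]
width: 0.0005
```

The stop is there: 19 N with the tip at 51.5 mm. Going up for a check.

Call:
step_arm(
  deltas=[
    [-0.6,0,0,0,1],
    [-2,0,0,0,1],
    [-4,0,0,0,1],
    [-7,0.5,0,-4,0.6],
    [-10,2,0,-10,0.4],
    [-13,4,0,-16,0.2],
    [-16,6,0.5,-22,0.1],
    [-17,8,1.5,-26,0.1],
    [-17.5,10,2.5,-30,0.1],
    [-17.5,12,4,-34,0.1],
  ],
)

```text
t: 7.92
eef_pos: [0.5261, 0.157, 0.2423]
ee_rot: [-2.97, 1.568, 0.505]
force: [0.4, 0.4, 0.1]
width: 0.0413
```

```bash
python3 - <<'E'
from h import *
f=grab_frame("scene"); save(f,"s5.png",(270,150,400,300),4); 
a=np.radians(SY)
W=world(f).reshape(-1,3); d=W[:,:2]-SO
L=np.c_[d[:,0]*np.cos(a)+d[:,1]*np.sin(a),-d[:,0]*np.sin(a)+d[:,1]*np.cos(a),W[:,2]]*1000
p=L[(L[:,1]>85)&(L[:,1]<125)&(abs(L[:,0]-14)<16)&(L[:,2]>30)&(L[:,2]<180)]; print(len(p),np.round(np.percentile(p,[5,50,95],axis=0),1))
b=L[(L[:,0]>8)&(L[:,0]<20)&(L[:,1]>-50)&(L[:,1]<50)&(L[:,2]>30)&(L[:,2]<80)]; print(np.polyfit(b[:,1],b[:,2],1))
c=L[(L[:,2]>95)&(L[:,2]<112)&(abs(L[:,0])<8)&(abs(L[:,1])<60)]; print(np.percentile(c[:,0],[5,50,95]),np.percentile(c[:,1],[2,50,98]))
plan([.5128,-.1440,.243],199.1)
E
```

```text
145 [[  2.8  87.7  46.8]
 [ 16.7 106.4  51.1]
 [ 27.1 124.   53.7]]
[8.37860013e-03 4.66046132e+01]
[-1.29010747  2.01702564  4.21562874] [-51.9746615    3.90682538  53.69110283]
t 7.9667 pos [0.522  0.1545 0.2417] zdir -160.65 q6 -0.31 f [-6.1 -4.3 -3.1] w 0.0457
dxyz cm [-0.17 27.85 10.76] roll 0.25
```

View pics/s5.png

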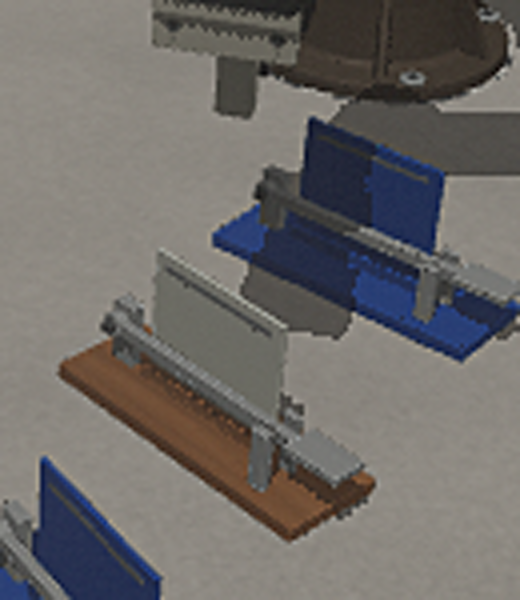

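The bar lies level in the fork and the plate is at 51 mm, so the keeper is shut. Now to the peg.

Call:
step_arm(
  deltas=[
    [0,2.5,1,0,0],
    [0,6,2.3,0,0],
    [0,9.5,3.7,0,0],
    [0,13,5,0,0],
    [0,16.5,6.4,0,0],
    [0,20,7.7,0,0],
    [0,23.5,9.1,0,0],
    [0,26,10.1,0,0],
    [0,27.8,10.8,0,0],
    [0,27.8,10.8,0.2,0],
  ],
)

```text
t: 8.8
eef_pos: [0.5133, -0.1434, 0.2404]
ee_rot: [0.361, 1.57, -2.456]
force: [0.0, 0.6, -0.0]
width: 0.0874
```

```bash
python3 - <<'E'
from h import *
for i in range(4): grab_frame("wrist")
s=get_state(); f=grab_frame("wrist"); print(s["eef_pos"],abs(s["qd"]).max()); save(f,"w4.png",(180,100,400,320),2.5)
W=wworld(f,s); w=W.reshape(-1,3)
w=w[(np.hypot(w[:,0]-.5128,w[:,1]+.144)<.045)&(w[:,2]<.11)&(w[:,2]>.055)]
print(len(w),cv2.minAreaRect((w[:,:2]*1000).astype(np.float32)),w[:,2].max())
plan([.5128,-.1440,.10],199.1)
E
```

```text
[ 0.51384048 -0.14001683  0.24049934] 0.014169525809911205
1229 ((513.1970825195312, -143.82656860351562), (49.44628143310547, 28.17780303955078), 19.0859317779541) 0.09583595036767867
t 9.05 pos [ 0.5139 -0.1398  0.2405] zdir -161.21 q6 0.23 f [-0.1  1.4  0.8] w 0.0876
dxyz cm [14.05  0.37  0.24] roll -0.31
```

View pics/w4.png

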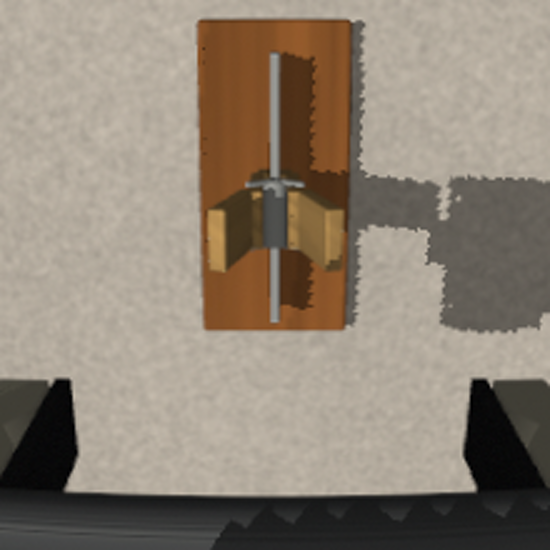

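The peg is at (0.513,-0.144), 19.1 degrees, between the open fingers. Descending around the tails.

Call:
step_arm(
  deltas=[
    [1,0.2,0.1,-0.3,0],
    [3,0.4,0.2,-0.3,0],
    [5.5,0.4,0.2,-0.3,0],
    [8,0.4,0.2,-0.3,0],
    [10.5,0.4,0.2,-0.3,0],
    [13,0.4,0.2,-0.3,0],
    [15,0.4,0.2,-0.3,0],
    [16.2,0.4,0.2,-0.3,0],
    [16.2,0.4,0.2,-0.3,0],
    [16.2,0.4,0.2,-0.3,0],
  ],
)

```text
t: 9.88
eef_pos: [0.5127, -0.1444, 0.0778]
ee_rot: [-0.2, 1.569, -3.008]
force: [0.6, -0.8, 0.1]
width: 0.0875
```

```bash
python3 - <<'E'
from h import *
grab_frame("wrist");f=grab_frame("wrist"); save(f,"w5.png",(130,100,450,340),2.3)
plan([.5132,-.1439,.078],199.1)
E
```

```text
t 9.9833 pos [ 0.5139 -0.1445  0.0793] zdir -160.89 q6 0.24 f [0.7 0.2 0.7] w 0.0879
dxyz cm [ 0.13 -0.08  0.04] roll 0.01
```

View pics/w5.png

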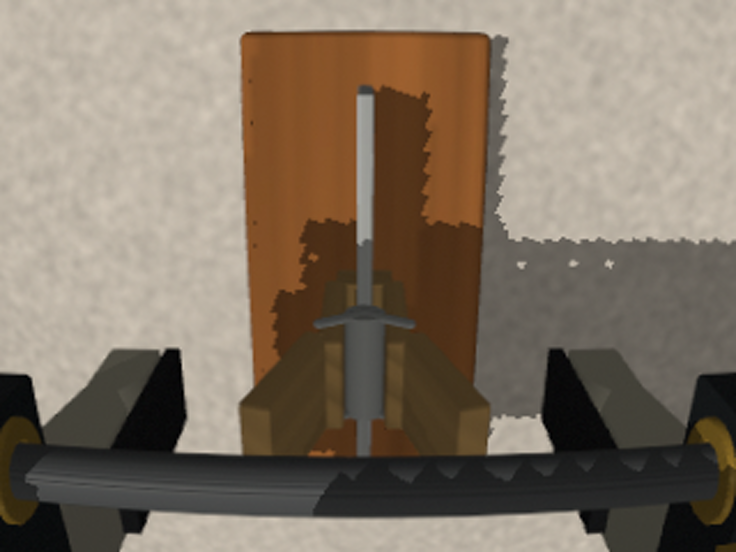

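Call:
step_arm(
  deltas=[
    [0,0,0,0,0.3],
    [0,0,0,0,0.5],
    [0,0,0,0,0.7],
    [0,0,0,0,1],
    [0,0,0,0,1],
    [0,0,0,0,1],
    [0,0,0,0,1],
    [0,0,0,0,1],
    [0,0,0,0,1],
    [0,0,0,0,1],
  ],
  squeeze=25,
)

```text
t: 10.82
eef_pos: [0.5164, -0.1449, 0.0809]
ee_rot: [2.714, 1.564, -0.094]
force: [6.4, 3.0, 11.3]
width: 0.0267
```

```bash
python3 - <<'E'
from h import *
grab_frame("wrist");f=grab_frame("wrist"); save(f,"w6.png",(130,100,450,340),2.3)
plan([.5132,-.1439,.078],199.1)
E
```

```text
t 10.9167 pos [ 0.5158 -0.1448  0.0802] zdir -160.9 q6 0.24 f [ 2.8 -0.   7.8] w 0.0236
dxyz cm [ 0.22 -0.17  0.21] roll 0.0
```

View pics/w6.png

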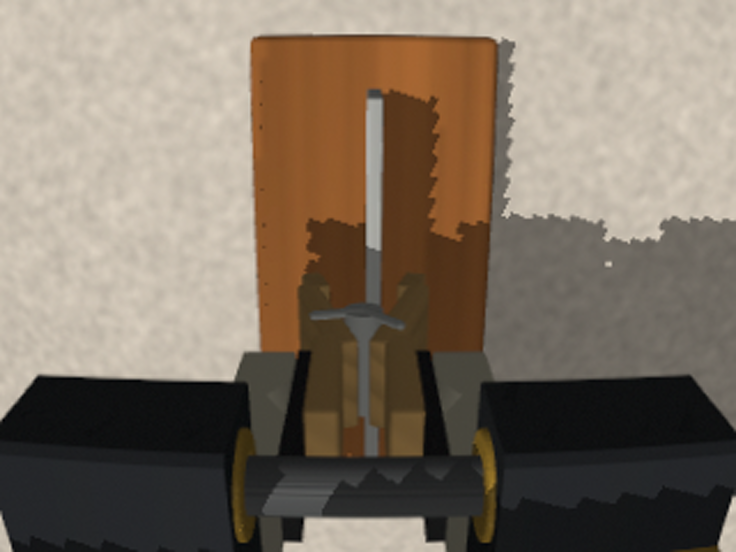

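The peg is fully open (width 23.6 mm) and the jaws are clear of the strip. Lifting.

Call:
step_arm(
  deltas=[
    [-0.3,0,0,0,1],
    [-0.8,0,0,0,1],
    [-1.5,0,0,0,1],
    [-2.5,0,0,0,1],
    [-4,0,0,0,1],
    [-6,0,0,0,1],
    [-8,0,0,0,1],
    [-10.5,0,0,0,1],
    [-13,0,0,0,1],
    [-14,0,0,0,1],
  ],
)

```text
t: 11.75
eef_pos: [0.5144, -0.1451, 0.223]
ee_rot: [2.692, 1.566, -0.117]
force: [1.0, -0.5, 1.0]
width: 0.0237
```

```bash
python3 - <<'E'
from h import *
grab_frame("wrist");f=grab_frame("wrist"); save(f,"w7.png",(130,100,450,340),2.3)
f=grab_frame("scene"); save(f,"s7.png",(190,80,330,220),4)
plan(np.r_[SO,.23],165.05)
E
```

```text
t 11.9 pos [ 0.5133 -0.1448  0.2196] zdir -160.96 q6 0.24 f [-0.2  0.6 -1.8] w 0.0237
dxyz cm [ -1.02 -28.41 -14.37] roll 33.99
```

View pics/w7.png

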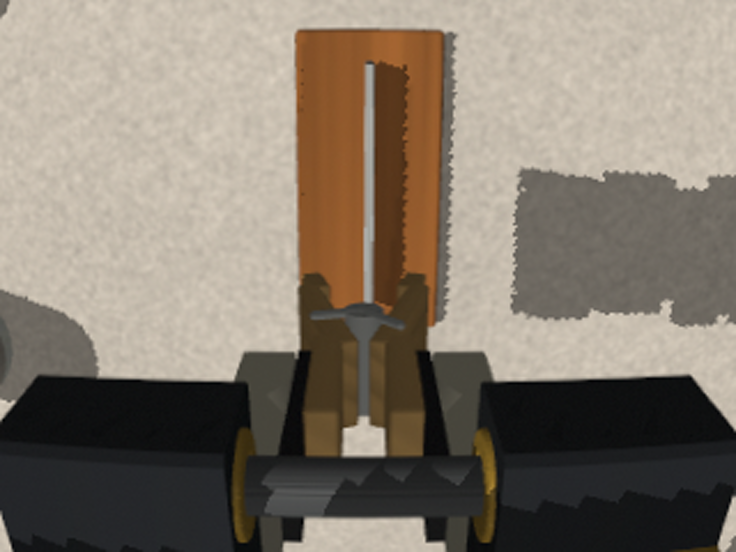

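View pics/s7.png

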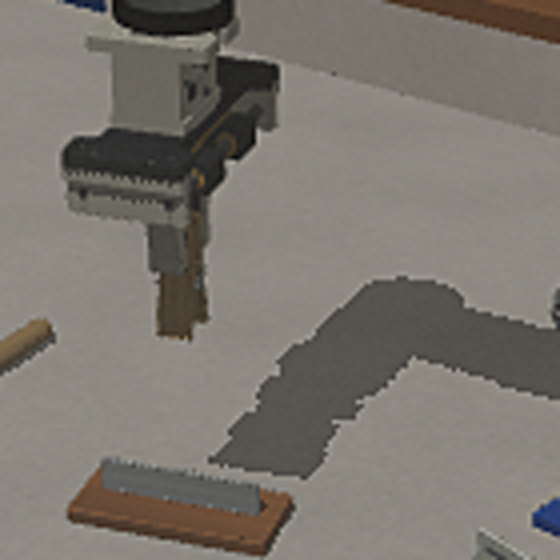

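Call:
step_arm(
  deltas=[
    [0,-2,-1,3,1],
    [0,-5,-2.5,7,1],
    [0,-8,-4,11,1],
    [0,-11,-5.5,15,1],
    [0,-14,-7.1,19,1],
    [0,-17,-8.6,23,1],
    [0,-20,-10.1,27,1],
    [0,-23,-11.6,31,1],
    [0,-26,-13.1,34,1],
    [0,-28.2,-14.3,34,1],
  ],
)

```text
t: 12.73
eef_pos: [0.5555, 0.1705, 0.217]
ee_rot: [0.692, 1.568, -2.713]
force: [0.5, -0.4, -0.7]
width: 0.0238
```

```bash
python3 - <<'E'
from h import *
for i in range(5): grab_frame("wrist")
s=get_state(); f=grab_frame("wrist"); save(f,"w8.png",(160,40,440,330),2); np.savez("pics/w8.npz",pos=s["eef_pos"],rot=s["ee_rot"],**f)
plan(np.r_[SO,.22],165.05)
W=wworld(f,s).reshape(-1,3); a=np.radians(SY); d=W[:,:2]-SO
L=np.c_[d[:,0]*np.cos(a)+d[:,1]*np.sin(a),-d[:,0]*np.sin(a)+d[:,1]*np.cos(a),W[:,2]]*1000
c=L[(abs(L[:,2]-108)<4)&(abs(L[:,0])<9)&(abs(L[:,1])<65)]
print("card",len(c),np.round(np.percentile(c,[1,25,50,75,99],axis=0),1).tolist()); print(np.polyfit(c[:,1],c[:,0],1))
T=Rt(s); p=(W-s["eef_pos"])@T*1000
k=(p[:,0]>15)&(p[:,0]<75)&(abs(p[:,2])<32)&(abs(p[:,1])<25); q=p[k]; print("peg tool",len(q))
for lo in range(20,75,5):
    r=q[(q[:,0]>=lo)&(q[:,0]<lo+5)]
    if len(r): print(lo,len(r),np.round(np.percentile(r[:,1:],[2,50,98],axis=0),1).tolist())
E
```

```text
t 13.0333 pos [0.5556 0.1676 0.2176] zdir 165.04 q6 -0.89 f [-0.1 -0.4 -0.6] w 0.0237
dxyz cm [-0.24 -0.32  0.01] roll -0.01
card 445 [[-2.4, -55.7, 106.0], [-1.5, -41.6, 107.2], [-0.7, -25.4, 107.6], [0.9, -6.9, 108.1], [1.7, 11.7, 109.2]]
[-0.00837825 -0.73431236]
peg tool 1992
20 143 [[-8.0, -10.4], [10.8, 3.8], [13.4, 11.5]]
25 397 [[-14.1, -11.4], [9.1, 0.5], [13.3, 7.9]]
30 161 [[6.5, -11.3], [11.9, -2.9], [13.5, 12.7]]
35 87 [[3.0, -12.8], [10.5, 8.7], [13.0, 13.8]]
40 124 [[-2.6, -14.4], [8.9, 9.3], [10.8, 15.5]]
45 136 [[-4.5, -15.7], [8.0, -9.8], [10.8, 17.1]]
50 129 [[-7.1, -17.3], [6.6, 12.4], [10.8, 18.6]]
55 115 [[-7.9, -17.8], [9.3, 10.3], [10.6, 19.1]]
60 53 [[8.3, -17.1], [10.2, -11.0], [10.7, 17.8]]
65 23 [[7.5, -17.2], [10.0, 14.0], [10.5, 18.8]]
```

View pics/w8.png

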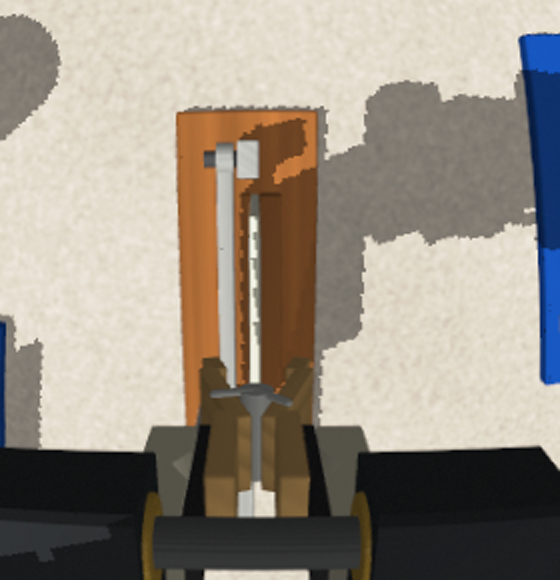

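The card is at stand x≈-0.7 and the peg midline is at about the same place, lips ±18 mm over their outer edges, so it is centred. The keeper is still in its fork. Descending 6 cm.

Call:
step_arm(
  deltas=[
    [0.4,-0.1,0,0,1],
    [1,-0.2,0,0,1],
    [1.8,-0.2,0,0,1],
    [2.6,-0.2,0,0,1],
    [3.4,-0.2,0,0,1],
    [4.2,-0.2,0,0,1],
    [4.9,-0.2,0,0,1],
    [5.5,-0.2,0,0,1],
    [5.9,-0.2,0,0,1],
    [6,-0.2,0,0,1],
  ],
)

```text
t: 13.87
eef_pos: [0.5565, 0.1702, 0.1576]
ee_rot: [0.798, 1.57, -2.605]
force: [-0.2, -0.6, -0.1]
width: 0.0234
```

```bash
python3 - <<'E'
from h import *
for i in range(6): grab_frame("scene")
f=grab_frame("scene"); save(f,"s9.png",(270,150,400,300),4)
s=get_state(); w=grab_frame("wrist"); save(w,"w9.png",(200,100,390,300),3)
plan(np.r_[SO,.157],165.05)
a=np.radians(SY)
for n,W in(("wrist",wworld(w,s)),("scene",world(f))):
    W=W.reshape(-1,3); d=W[:,:2]-SO
    L=np.c_[d[:,0]*np.cos(a)+d[:,1]*np.sin(a),-d[:,0]*np.sin(a)+d[:,1]*np.cos(a),W[:,2]]*1000
    c=L[(abs(L[:,2]-107)<4)&(abs(L[:,0])<7)&(L[:,1]<-16)&(L[:,1]>-60)]; print(n,"card",np.round(np.percentile(c,[5,50,95],axis=0),1).tolist())
    for lo in(75,82,89,96,103,110,117,124):
        k=L[(L[:,2]>=lo)&(L[:,2]<lo+7)&(abs(L[:,1])<15)&(abs(L[:,0])<25)&(abs(L[:,0])>4)]
        for sg in(-1,1):
            m=k[k[:,0]*sg>0]
            if len(m)>3: print(" ",lo,sg,len(m),np.round(np.percentile(m[:,0],[3,50,97]),1),np.round(np.percentile(m[:,1],[3,97]),1))
E
```

```text
t 14.2667 pos [0.557  0.1704 0.159 ] zdir 165.06 q6 -0.89 f [ 0.7 -0.9 -0.2] w 0.0236
dxyz cm [ 0.2  -0.01  0.06] roll 0.01
wrist card [[-2.2, -54.6, 106.5], [-0.4, -36.9, 107.7], [1.5, -18.1, 108.7]]
  89 -1 23 [-18.1 -15.3 -12.2] [-10.5  -7.4]
  89 1 22 [12.2 15.1 17.9] [-10.5  -8.2]
  96 -1 53 [-17.1 -11.7  -9.5] [-10.7  -5.8]
  96 1 50 [10.  12.6 18.2] [-10.7  -7. ]
  103 -1 99 [-18.4 -17.  -12. ] [-10.7   7.5]
  103 1 97 [11.7 16.8 18.3] [-10.6   6.8]
  110 -1 92 [-16.3 -14.6 -10. ] [-10.8   3.5]
  110 1 89 [ 9.8 14.6 16.2] [-10.6   3.2]
  117 -1 76 [-14.  -12.3  -7.6] [-11.    0.6]
  117 1 53 [ 8.6 12.7 14.2] [-11.    0.2]
  124 -1 41 [-11.5 -10.2  -4.3] [-12.9  -7.2]
  124 1 114 [ 4.2  8.2 12.7] [-13.4  -7.8]
scene card [[-0.1, -53.3, 103.6], [1.9, -37.6, 106.4], [3.7, -25.0, 108.5]]
  89 1 17 [ 9.1 17.2 19.8] [-6.4 13.5]
  96 -1 8 [-14.1 -10.   -8.7] [-1.5 13.8]
  96 1 20 [ 8.3 16.9 19.6] [-9.6 14.2]
  103 -1 13 [-13.  -10.5  -7.9] [-1.2 14.2]
  103 1 29 [11.9 17.3 20.8] [-8.6 13.8]
  110 -1 6 [-10.4  -8.6  -7. ] [ 7.7 12.8]
  110 1 25 [11.  14.5 18.3] [-7.8 13.5]
  117 1 24 [ 9.3 12.4 16.5] [-9.6 12.7]
  124 -1 6 [-7.2 -5.8 -4.9] [ 5.9 14.6]
  124 1 25 [ 5.8 10.8 13.7] [-7.6 14.5]
```

View pics/s9.png

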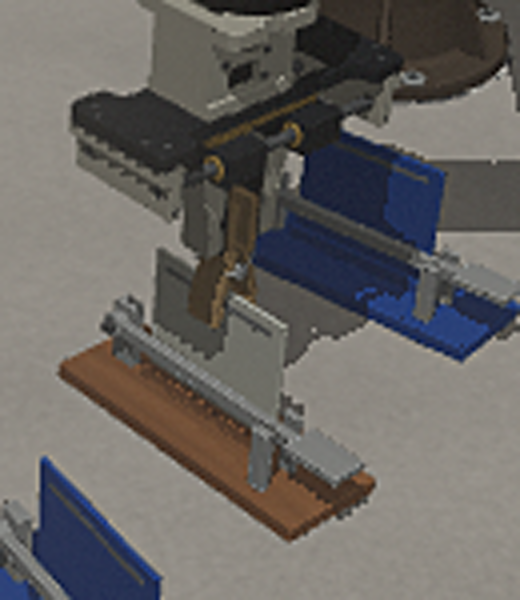

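View pics/w9.png

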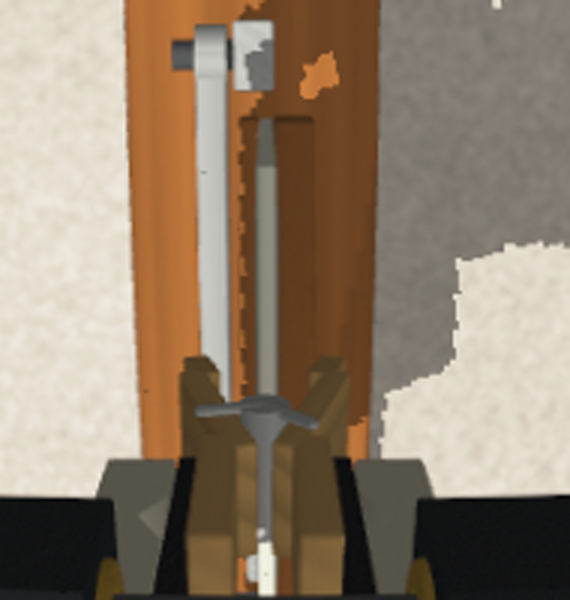

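The jaws straddle the card symmetrically, with lips about 16 mm below the top edge and the keeper still shut. I'll check the arm is at rest, then hand in.

```bash
python3 - <<'E'
from h import *
s=get_state(); print(abs(s["qd"]).max(),s["width"],s["force"]); print(job_done())
E
```

```text
0.002675435136311168 0.023579416374774256 [ 0.6862097  -0.94452835 -0.19267662]
the job is handed in; nothing more can be done
None
```

I shut the keeper, lifted the peg off its rail and handed in with it held open over the middle of the card's top edge. `job_done()` gives no verdict, so I can't confirm the judged result.

- **Keeper:** I pressed the thumb plate down to its stop, with 19 N felt at a tip height of 51.5 mm. Afterwards the bar lay level in the fork with the plate at about 51 mm, and in the last picture it still lay in the fork.
- **Peg:** I squeezed it at 25 N until the gap stopped closing at 23.6 mm, which matches the 24 mm given for fully open. I then lifted it clear of the rail and lowered it over the card.
- **Final position:** The jaws are one on each side of the card, about 10 mm from its faces. The lips are about 16 mm below the top edge, and the peg is within a few millimetres of the card's middle. The wrist force read about 1 N, no more than its usual noise, and the arm was at rest.
- **Camera disagreement:** The scene camera placed the card about 2 mm further along its normal than the wrist camera. It showed the peg shifted by a similar amount, so I relied on the wrist camera.
- **Other things:** I did not touch the bystanders or the blue and yellow stands.

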